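Spin the finishing turntable and brake it on the mark

ROBOT

A 7-joint arm with a two-finger parallel gripper is mounted at the origin on the work surface. World frame = base frame: x ahead of the robot, y to its left, z up, the work surface at z = 0. Lengths are in m, angles in rad, forces in N, time in s.
With the tool pointing down it reaches from about 0.4 to 0.925 m from the base axis. Payload 5.6 kg.
Tool frame: the origin (TCP) lies at the centre of the arm's flange, where the gripper is bolted on; the fingertips stand 173 mm ahead of it and the grasp point (between the pads) lies 155 mm ahead of it; z points along the fingers, y is the line along which they close (so a half turn about z gives the same grasp; the last joint's range is limited). The gripper opens to 85 mm and grips with 20 to 120 N. Pads are 22 mm wide; open, the fingers measure 114 mm over their backs; the gripper's body (76 mm by 85 mm) begins 54 mm behind the grasp point. The pads swing forward as they close: fully open they stand 13 mm farther back than shut.
Start: joints at [1.18, 0.468, -0.012, 1.603, 0.006, 1.071, -0.056], TCP at [0.222, -0.611, 0.405] pointing down, gripper open.
Joint ranges: [-2.53, 2.53], [-0.31, 2.02], [-1.57, 1.55], [0.28, 2.44], [-1.29, 4.43], [0.15, 1.84], [-2.92, 2.92]. Speed limits (rad/s): [2.57, 2.57, 3.14, 3.14, 3.14, 3.14, 3.14].

INTERFACE

Orientations are given as a unit quaternion [x, y, z, w].
In Python, from workcell import r gives the robot as it stands. The module is installed in compiled form; this text tells all that it offers.
- The arm moves only by the tool send_rows, never from a script. Its argument "steps" is a list that holds one entry, the list of rows, each a list of 7 numbers: the shift along the tool's x, y, z in units of 750 mm (1.0 is 750 mm), then the turn, a rotation vector about the tool's x, y, z in units of 360 degrees (1.0 is 360 degrees), then the closure, from -1 (fully open) to 1 (shut), so that 0 is half open. In form: [[[tx, ty, tz, rx, ry, rz, claw], ...]]. A call has 1 to 8 rows; each row is the pose to reach, as a shift and turn from the pose commanded when the call began, along the tool's axes at that moment, turning the shorter way round; what a row does not reach only later rows make up. A row lasts 1/12 s, in which the tool goes at most 41.7 mm and 7.16 degrees, less where a joint would pass 70% of its speed; a pose out of reach is approached as far as the arm can. A call with a number of a shift or a turn outside -1 to 1 is refused whole. A call with a gripper value outside its range is refused whole. The fingers move at their own pace and stop on an object; "grip_force" is the grip in N (left out, the last holds). Time passes only in rows, so rows that repeat a pose let the fingers close. It gives the time, the measured TCP pose, the force, the opening and the grip force at its end, in the units of the state.
- r.read_state(): the state, without advancing time (a new reading comes with each control period).
- r.camera(name): name is "side" or "top" or "wrist"; returns a dict with "pixels" (420x560x3 uint8, red, green, blue), "depth" (420x560 float32, m along the optical axis (not along the pixel's ray), 0 where there is no reading), "fx", "fy", "cx", "cy" (pixels), "rvec" (rotation vector, rad) and "tvec" (3), from world to camera coordinates, as OpenCV has them. Camera axes: x right, y down, z forward; pixel columns grow to the right and rows downward; lengths in m; the calibration is good to about 2 mm. A picture is of the moment at which its call begins.
- r.sign_off(): hands the job in; it is judged then, once.
The state is a dict: "t": time; "joint_pos": joint angles; "dq": joint speeds; "effort": joint torques, N m; "ee_pos": TCP position; "orientation": TCP orientation; "wrist_force": force on the tool from outside, world axes, zero at the start; "wrist_torque": the same for the moment, N m; "grip_width": finger opening in m; "gripper_force": force on a finger pad.
Only numpy, scipy, OpenCV 4.12 (cv2) and the standard library are available. Lean on these libraries where they do the work, as an engineer would, in place of code of your own. Each camera call takes 0.05 s, during which the arm holds its last target. There are 200 camera calls.

TASK

Check that the finishing turntable runs freely and park it: with a fingertip on a spoke, flick it spinning anticlockwise (seen from above, never clockwise) and let it coast untouched while its blue patch goes by under the red pointer at least twice. Then, on any later pass, brake it in one go with a fingertip on the top of the deck, so that it stops with the pointer over the blue patch, and finish while still holding it there with the fingertip on the deck; once the patch has gone by twice the deck must not come to rest anywhere else, and the spokes are not touched any more. Grip and lift nothing: the freshly painted green cup rides along in the middle untouched, and everything else stays where it is.

Things in the scene. Friction and masses are not known exactly. Their poses are not given: they have to be found in the camera images.
- turntable: fixed plywood base, 170 mm wide, 18 mm thick; origin on the table, on the spinning axis, z up. A tongue 50 mm wide runs out to 200 mm along its own +x (which looks to the robot's left or far left) and bears, 175 mm out, a 12 mm post with a 24 mm cap, top 98 mm high; the red pointer reaches inwards from the post
- spindle (a joint): turn of the deck, rad, anticlockwise from above, endless, counting turns. The patch's middle is under the pointer at 0, 2 pi, 4 pi .. It starts between 0.7 and 5.5; from 4 pi + 0.45 on the patch has gone by twice. Running free it loses about an eighth to a fifth of its speed in 5 s. A flick counts if it then turns freely at over 1 rad/s
- deck: white-topped disc that spins, 210 mm wide, 18 mm thick, its flat top 75 mm above the table, 0.5 to 0.8 kg. Origin on the axis at table height, turning with the deck; its +x points to the middle of the blue patch. A fingertip pressed on its top with 3 N or more stops it almost at once; let go, the deck may creep away
- spokes: six dark dowel spokes, 12 mm thick, sticking out level from the deck's rim to 140 mm from the axis, middle line 66 mm above the table, fixed to the deck. Origin and axes as the deck's: from above they stand 30, 90, 150, 210, 270 and 330 degrees anticlockwise from the blue patch. Below them is free air down to the table or base
- patch (a point): middle of the blue patch on the deck's top, 90 mm from the axis; the patch reaches 74 to 105 mm from the axis and about 19 degrees (30 mm) to either side of this point
- pointer_tip (a point): underside of the red pointer's inner end, 90 mm from the axis, 11 mm above the deck; the pointer is a 6 mm thick bar, its top 92 mm above the table
- cup_mid (a point): middle of the loose green wooden cup standing on the centre of the deck, 62 mm wide, 58 mm high (its rim 133 mm above the table); this point is half-way up; z up
- glue: white glue bottle with an orange cap, 56 mm wide, 150 mm high, loose bystander; origin at its underside
- sander: cork sanding block, 110 x 65 x 35 mm, loose bystander; origin at its underside
- driver: black-handled screwdriver, 200 mm long, lying, loose bystander; origin at its underside
- clamp: bar clamp with wooden jaws, 300 x 110 mm, lying, loose bystander; origin at its underside
- paint_tin: blue paint tin, 90 mm wide, 100 mm high, loose bystander; origin at its underside
- mallet: hammer, 260 mm long, lying, loose bystander; origin at its underside
- offcut: L-shaped wooden offcut, 120 x 45 x 36 mm, loose bystander; origin at its underside
- cup: the same green cup; origin at the centre of its underside
Mind the look-alikes: they are no part of the job. What is meant by the cup is not orange, and is the larger of those in its own colour.

How it is judged:
By the outcome, as a careful person would: the job done as asked, in the order asked, and still so for the second after the job is handed in, while the arm keeps its last pose, push and grip.
It also fails if it takes over 48 s, if anything falls off the work surface, if the arm or the gripper's body presses on something with over 40 N, if the wrist force passes 120 N, or if a joint passes its speed limit or range.

## Working session

There is one attempt and no reset: what is moved stays moved. The work goes in short steps, Python scripts to look and compute and a tool call to move; the robot and the scene stay as the last step left them, time stands still between calls to the robot, and variables do not carry over. Pictures are saved under pics/ and viewed, at most 10 in all, crops included, and the job is handed in when it is done.

Besides the shell and the picture viewer there is one more tool, called after "Emit:" as name(argument=value, ...), one argument or row to a line, values as JSON. send_rows: Moves the arm, as the interface text tells. Shifts and turns lie within -1 to 1; 1 stands for 750 mm of shift or 360 degrees of turn. Its arguments: {"type":"object","properties":{"steps":{"type":"array","items":{"type":"array","items":{"type":"array","items":{"type":"number"}}}},"grip_force":{"type":"number"}},"required":["steps"]}

```bash
mkdir -p pics; cat > h.py <<'E'
import numpy as np, cv2
from scipy.spatial.transform import Rotation as R
from workcell import r
def cam(n):
    c=r.camera(n); c['R']=cv2.Rodrigues(np.array(c['rvec'],float))[0]; c['t']=np.array(c['tvec'],float).ravel(); return c
def world(c):
    v,u=np.mgrid[0:420,0:560]; d=c['depth']
    p=np.stack([(u-c['cx'])/c['fx']*d,(v-c['cy'])/c['fy']*d,d],-1)
    return (p-c['t'])@c['R']
def proj(c,p):
    q=np.atleast_2d(p)@c['R'].T+c['t']; return np.c_[q[:,0]/q[:,2]*c['fx']+c['cx'],q[:,1]/q[:,2]*c['fy']+c['cy']]
def save(c,n): cv2.imwrite('pics/'+n+'.png',c['pixels'][:,:,::-1])
E
python3 - <<'E'
from h import *
for n in ['top','side']:
    c=cam(n); save(c,n); np.savez(n,w=world(c),**c)
s=r.read_state(); print(s['t'],s['ee_pos'],s['orientation'],s['wrist_force'],s['grip_width'])
E
```

```text
0.1 [ 0.22139912 -0.61088799  0.40379706] [ 9.84920462e-01  1.73005746e-01 -2.05705284e-04 -8.07607783e-04] [-0.06984487 -0.2390283   0.30774107] 0.08535235321534118
```

View pics/top.png

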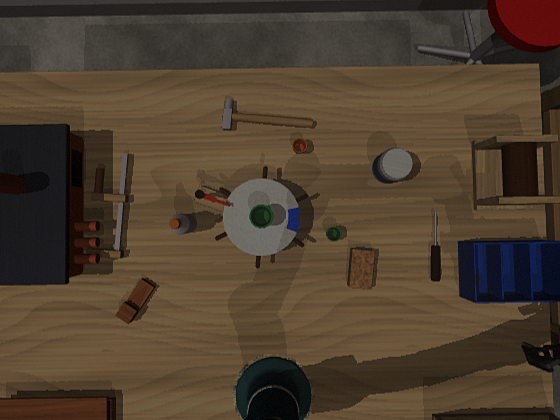

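View pics/side.png

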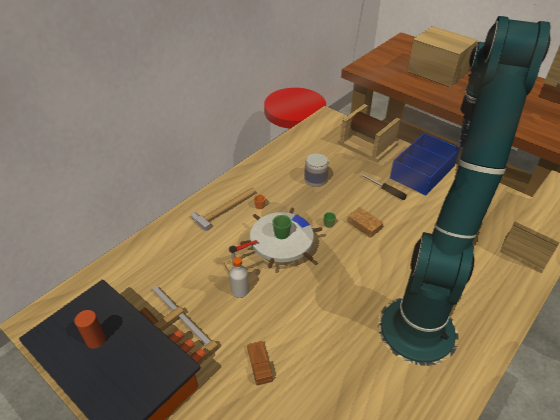

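The top view shows the deck at about (262,216), the blue patch at (293,219), the post at (200,194), the glue bottle at (180,223) and a small green cup at (333,233). Next I measure these positions.

```bash
cat > m.py <<'E'
from h import *
d=np.load('top.npz'); w=d['w'];p=d['pixels'].astype(int);dep=d['depth']
h=cv2.cvtColor(d['pixels'],cv2.COLOR_RGB2HSV)
v,u=np.mgrid[0:420,0:560]
near=(abs(u-262)<90)&(abs(v-216)<90)
dk=near&(abs(w[...,2]-.075)<.006)&(h[...,1]<60)&(np.hypot(u-262,v-216)<42)
bl=near&(h[...,0]>105)&(h[...,0]<130)&(h[...,1]>150)&(abs(w[...,2]-.075)<.01)
pts=np.argwhere(dk|bl)[:,::-1].astype(np.float32)
hull=cv2.convexHull((w[dk|bl][:,:2]*1000).astype(np.float32))
print('deck circ',cv2.minEnclosingCircle(hull),'z',np.median(w[dk][:,2]))
g=near&(h[...,0]>45)&(h[...,0]<85)&(h[...,1]>100)
n,l,st,_=cv2.connectedComponentsWithStats(g.astype(np.uint8))
for i in range(1,n):
    if st[i,4]>20: q=w[l==i]; top=q[q[:,2]>q[:,2].max()-.01]; print('green',st[i],top.mean(0),q[:,2].max())
print('blue',w[bl].mean(0),bl.sum())
rd=near&((h[...,0]<8)|(h[...,0]>172))&(h[...,1]>150)&(u<235)&(w[...,2]>.07)
for a,b in zip(np.argwhere(rd)[::4],w[rd][::4]): print(a[::-1],b.round(3))
cap=(abs(u-200)<8)&(abs(v-194)<8)&(w[...,2]>.09); print('cap',w[cap].mean(0),cap.sum(),w[cap].max(0))
gl=(abs(u-180)<20)&(abs(v-223)<20)&(w[...,2]>.12); print('glue',w[gl].mean(0))
E
python3 m.py
```

```text
deck circ ((507.3335876464844, 24.605487823486328), 105.22489166259766) z 0.07450042281417624
green [250 205  23  23 202] [ 0.4914298  -0.01682905  1.12629109] 1.1262910894121192
green [326 227  15  14 151] [ 0.4914298  -0.01682905  1.12629109] 1.1262910894121192
blue [ 0.49894446 -0.06303756  0.07513255] 233
[204 194] [0.569 0.176 0.091]
[205 195] [0.567 0.174 0.088]
[209 195] [0.566 0.163 0.091]
[207 196] [0.564 0.168 0.09 ]
[211 196] [0.564 0.157 0.09 ]
[206 197] [0.561 0.171 0.089]
[210 197] [0.561 0.16  0.092]
[214 197] [0.561 0.149 0.093]
[206 198] [0.558 0.17  0.094]
[210 198] [0.558 0.16  0.091]
[214 198] [0.558 0.15  0.089]
[207 199] [0.556 0.168 0.091]
[211 199] [0.555 0.157 0.094]
[215 199] [0.555 0.146 0.094]
[211 200] [0.553 0.157 0.094]
[215 200] [0.553 0.146 0.094]
[219 200] [0.552 0.136 0.094]
[215 201] [0.55  0.146 0.094]
[219 201] [0.55  0.135 0.096]
[214 202] [0.547 0.149 0.091]
[221 202] [0.547 0.13  0.092]
[221 203] [0.545 0.131 0.089]
[225 203] [0.544 0.12  0.088]
[224 204] [0.542 0.123 0.091]
[228 204] [0.541 0.112 0.091]
cap [0.5670191  0.18457865 0.09643896] 87 [0.57981902 0.19939834 0.10178818]
glue [0.49122054 0.23033965 0.18389738]
```

Emit:
send_rows(
  steps=[
    [[0.565,-0.513,0.07,0,0,0,1],[0.565,-0.513,0.07,0,0,0,1],[0.565,-0.513,0.07,0,0,0,1],[0.565,-0.513,0.07,0,0,0,1],[0.565,-0.513,0.07,0,0,0,1],[0.565,-0.513,0.07,0,0,0,1],[0.565,-0.513,0.07,0,0,0,1],[0.565,-0.513,0.07,0,0,0,1]],
  ],
)

```text
t: 0.77
ee_pos: [0.3768, -0.3156, 0.374]
orientation: [0.985, 0.173, -0.0, -0.0]
wrist_force: [0.5, 0.3, -0.3]
grip_width: -0.0001
gripper_force: 0.0
```

Emit:
send_rows(
  steps=[
    [[0.236,-0.215,0.055,0,0,0,1],[0.236,-0.215,0.055,0,0,0,1],[0.236,-0.215,0.055,0,0,0,1],[0.236,-0.215,0.055,0,0,0,1],[0.236,-0.215,0.055,0,0,0,1],[0.236,-0.215,0.055,0,0,0,1],[0.236,-0.215,0.055,0,0,0,1],[0.236,-0.215,0.055,0,0,0,1]],
  ],
)

```text
t: 1.43
ee_pos: [0.4884, -0.1035, 0.3323]
orientation: [0.984, 0.175, -0.001, -0.001]
wrist_force: [-0.1, -0.4, 0.2]
grip_width: -0.0001
gripper_force: 0.0
```

```bash
python3 - <<'E'
from h import *
s=r.read_state(); print(s['t'],s['ee_pos'],s['wrist_force'])
c=cam('wrist'); save(c,'w1'); np.savez('w1',w=world(c),**c)
w=world(c); dk=abs(w[...,2]-.075)<.004
h=cv2.cvtColor(c['pixels'],cv2.COLOR_RGB2HSV)
bl=dk&(h[...,0]>105)&(h[...,0]<130)&(h[...,1]>150)
print(dk.sum(),bl.sum(),w[bl].mean(0) if bl.any() else '', 'tip px',proj(c,np.array(s['ee_pos'])-[0,0,.173]))
E
```

```text
1.4333 [ 0.48839915 -0.10352668  0.33231106] [-0.13789453 -0.40359343  0.16922271]
49527 3427 [ 0.50020791 -0.06411083  0.07710697] tip px [[277.58531781 271.12067391]]
```

View pics/w1.png

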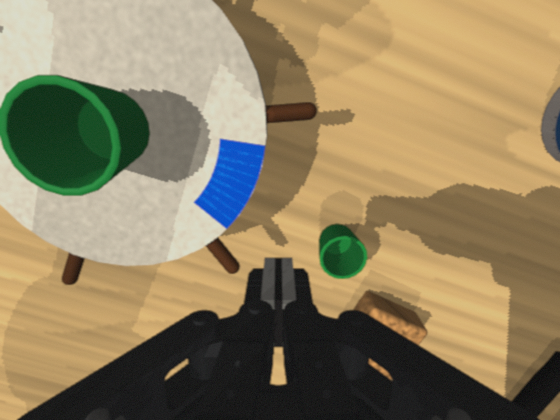

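Emit:
send_rows(
  steps=[
    [[0,0,0.05,0,0,0,1],[0,0,0.1,0,0,0,1],[0,0,0.15,0,0,0,1],[0.01,0.004,0.15,0,0,0,1],[0.03,0.01,0.15,0,0,0,1],[0.052,0.018,0.15,0,0,0,1],[0.052,0.018,0.15,0,0,0,1]],
  ],
)

```text
t: 2.07
ee_pos: [0.5329, -0.1064, 0.2227]
orientation: [0.985, 0.172, 0.003, 0.001]
wrist_force: [0.6, 0.6, 0.1]
grip_width: 0.0004
gripper_force: 0.0
```

```bash
python3 - <<'E'
from h import *
s=r.read_state(); p=np.array(s['ee_pos']);print(s['t'],p,s['wrist_force'])
Rm=R.from_quat(s['orientation']).as_matrix(); ax=np.array([.507,.0246])
c=cam('wrist'); w=world(c); h=cv2.cvtColor(c['pixels'],cv2.COLOR_RGB2HSV)
bl=(abs(w[...,2]-.075)<.005)&(h[...,0]>105)&(h[...,0]<130)&(h[...,1]>150)
print(bl.sum(),w[bl].mean(0) if bl.any() else '')
a0=np.degrees(np.arctan2(*(p[:2]-ax)[::-1])); print(a0%360,np.hypot(*(p[:2]-ax)))
for arc in [6,14,26,42,61,81]:
    a=np.radians(a0)+arc/129; q=ax+.129*np.array([np.cos(a),np.sin(a)])
    print(arc,np.degrees(a)%360,(Rm.T@np.r_[q-p[:2],0]/.75).round(4))
E
```

```text
2.0667 [ 0.53287238 -0.10638328  0.22274775] [0.64431234 0.6046396  0.13862732]
3629 [ 0.51386763 -0.06114072  0.07714358]
281.17347533774904 0.13351404406740305
6 283.8383953151017 [ 0.0088 -0.0049  0.    ]
14 287.3916219515719 [ 0.0195 -0.0041  0.0001]
26 292.7214619062772 [ 0.0355 -0.0042  0.0002]
42 299.8279151792177 [ 0.0567 -0.0066  0.0003]
61 308.26682844083444 [ 0.0812 -0.0128  0.0004]
81 317.14989503201 [ 0.1057 -0.0232  0.0005]
```

```bash
cat >> h.py <<'E'
AX=np.array([.507,.0246])
def blue(n,name=None):
    t=r.read_state()['t']; c=cam(n)
    if name: save(c,name)
    h=cv2.cvtColor(c['pixels'],cv2.COLOR_RGB2HSV)
    v,u=np.mgrid[0:420,0:560]
    k=c['R'].T@np.stack([(u-c['cx'])/c['fx'],(v-c['cy'])/c['fy'],np.ones((420,560))]).reshape(3,-1)
    o=-c['R'].T@c['t']; P=(o[:,None]+k*((.075-o[2])/k[2])).T.reshape(420,560,3)[...,:2]-AX
    rr=np.hypot(*np.moveaxis(P,-1,0))
    b=(h[...,0]>105)&(h[...,0]<130)&(h[...,1]>150)&(rr>.07)&(rr<.108)
    if b.sum()<15: return t,None,b.sum()
    z=(P[b]@np.array([1,1j])); m=np.angle((z/abs(z)).mean()); d=np.degrees(np.angle(z/abs(z)*np.exp(-1j*m)))
    return t,round(np.degrees(m)%360,1),b.sum(),d.min().round(1),d.max().round(1),np.hypot(*P[b].mean(0)).round(4)
E
python3 - <<'E'
from h import *
for n in ['wrist','top','side','wrist']: print(n,blue(n,'f_'+n))
E
```

```text
wrist (2.1167, np.float64(271.8), np.int64(4193), np.float64(-28.1), np.float64(11.8), np.float64(0.0858))
top (2.1667, np.float64(257.2), np.int64(136), np.float64(-11.3), np.float64(25.9), np.float64(0.0889))
side (2.2167, np.float64(264.2), np.int64(104), np.float64(-18.0), np.float64(18.6), np.float64(0.0878))
wrist (2.2667, np.float64(271.3), np.int64(4514), np.float64(-27.7), np.float64(12.4), np.float64(0.0859))
```

View pics/f_wrist.png

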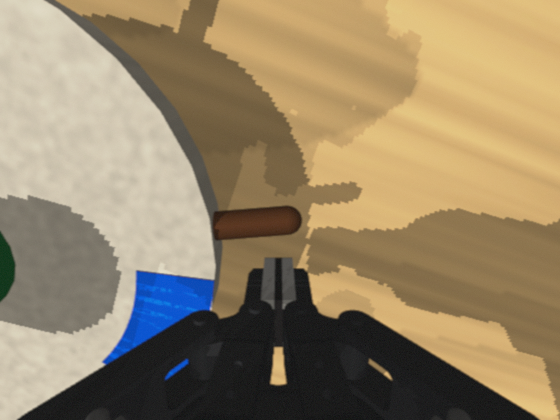

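Emit:
send_rows(
  steps=[
    [[0.009,-0.003,0,0,0,0,1],[0.02,-0.004,0,0,0,0,1],[0.036,-0.004,0,0,0,0,1],[0.057,-0.007,0,0,0,0,1],[0.081,-0.013,0,0,0,0,1],[0.106,-0.023,0,0,0,0,1],[0.1,0.025,0,0,0,0,1],[0.085,0.07,0,0,0,0,1]],
  ],
)

```text
t: 2.98
ee_pos: [0.6101, -0.128, 0.221]
orientation: [0.984, 0.178, 0.002, -0.001]
wrist_force: [0.5, -1.3, -0.2]
grip_width: -0.0
gripper_force: 0.0
```

```bash
python3 - <<'E'
from h import *
s=r.read_state();print(s['t'],s['ee_pos'],s['wrist_force'])
for n in ['top','side','top','side','top']: print(n,blue(n))
E
```

```text
2.9833 [ 0.61005204 -0.12800333  0.22103263] [ 0.52524057 -1.34952694 -0.1996342 ]
top (2.9833, np.float64(315.7), np.int64(238), np.float64(-19.1), np.float64(19.3), np.float64(0.0881))
side (3.0333, None, np.int64(7))
top (3.0833, np.float64(327.5), np.int64(232), np.float64(-19.2), np.float64(19.6), np.float64(0.0881))
side (3.1333, np.float64(335.7), np.int64(29), np.float64(-17.7), np.float64(13.9), np.float64(0.0917))
top (3.1833, np.float64(339.2), np.int64(234), np.float64(-19.2), np.float64(18.6), np.float64(0.0883))
```

Emit:
send_rows(
  steps=[
    [[0,0,-0.05,0,0,0,1],[0,0,-0.08,0,0,0,1],[0,0,-0.08,0,0,0,1],[-0.013,-0.04,-0.08,0,0,0,1],[-0.026,-0.08,-0.08,0,0,0,1],[-0.039,-0.127,-0.08,0,0,0,1],[-0.039,-0.127,-0.08,0,0,0,1],[-0.039,-0.127,-0.08,0,0,0,1]],
  ],
)

```text
t: 3.9
ee_pos: [0.5462, -0.0496, 0.2805]
orientation: [0.984, 0.176, -0.0, -0.001]
wrist_force: [0.1, -0.8, 0.2]
grip_width: 0.0001
gripper_force: 0.0
```

```bash
python3 - <<'E'
from h import *
s=r.read_state();p=np.array(s['ee_pos']);print(s['t'],p,s['wrist_force'],s['orientation'],np.hypot(*(p[:2]-AX)))
for n in ['top','side','top','wrist']: print(n,blue(n,'g_'+n))
E
```

```text
3.9 [ 0.54617082 -0.04959048  0.28053388] [ 0.14846604 -0.77470633  0.18859358] [ 9.84385721e-01  1.76023758e-01 -2.60527382e-04 -5.66986838e-04] 0.08389625400377218
top (3.9, np.float64(61.2), np.int64(217), np.float64(-17.5), np.float64(19.2), np.float64(0.0879))
side (3.95, np.float64(68.8), np.int64(93), np.float64(-19.8), np.float64(16.7), np.float64(0.0879))
top (4.0, np.float64(73.3), np.int64(218), np.float64(-19.0), np.float64(18.2), np.float64(0.0881))
wrist (4.05, np.float64(71.3), np.int64(1294), np.float64(-11.7), np.float64(27.7), np.float64(0.0787))
```

View pics/g_top.png

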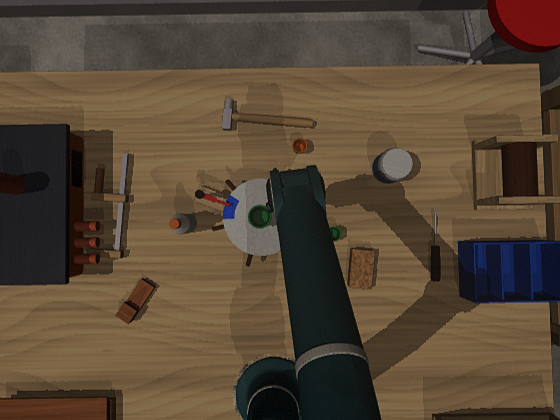

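The top view shows the patch under the pointer at about (228,207), which is its first pass, and the finger is clear of the spokes. I'll lower to a close hover.

Emit:
send_rows(
  steps=[
    [[0,0,0.015,0,0,0,1],[0,0,0.03,0,0,0,1],[0,0,0.034,0,0,0,1],[0,0,0.034,0,0,0,1],[0,0,0.034,0,0,0,1],[0,0,0.034,0,0,0,1],[0,0,0.034,0,0,0,1],[0,0,0.034,0,0,0,1]],
  ],
)

```text
t: 4.77
ee_pos: [0.5473, -0.0531, 0.2553]
orientation: [0.985, 0.173, 0.0, 0.0]
wrist_force: [0.8, -0.1, -0.1]
grip_width: 0.0001
gripper_force: 0.0
```

```bash
python3 - <<'E'
from h import *
s=r.read_state();p=np.array(s['ee_pos']);print(s['t'],p,s['wrist_force'])
o=[]
for i in range(85):
    b=blue('top')
    if b[1] is not None and b[2]>205: o.append((b[0],b[1],b[2]))
for x in o[::3]: print(*x)
print(r.read_state()['t'])
E
```

```text
4.7667 [ 0.54727646 -0.05312008  0.25532985] [ 0.83650828 -0.10855605 -0.09994559]
4.7667 158.8 235
4.9167 175.6 234
5.0667 192.4 238
6.7167 10.2 231
6.8667 25.8 233
7.0167 41.1 234
7.1667 55.6 218
7.3167 72.3 224
7.4667 88.1 234
7.6167 102.8 239
7.7667 117.6 235
7.9167 133.0 238
8.0667 148.2 235
8.2167 162.8 233
8.3667 178.0 236
8.5167 193.0 236
9.0167
```

```bash
python3 - <<'E'
from h import *
s=r.read_state();p=np.array(s['ee_pos']);print(s['t'],p,s['wrist_force'])
for i in range(23): b=blue('top' if i>19 else 'side')if i>15 else r.camera('side') and None; print(b) if b else 0
T=[];
for i in range(8):
    b=blue('top'); print(b)
s=r.read_state();print(s['t'],s['ee_pos'],s['wrist_force'])
E
```

```text
9.0167 [ 0.54707349 -0.05312382  0.25492365] [ 0.8789424  -0.29753297 -0.51941106]
(9.8167, None, np.int64(6))
(9.8667, np.float64(330.6), np.int64(17), np.float64(-11.0), np.float64(9.6), np.float64(0.0949))
(9.9167, np.float64(333.3), np.int64(21), np.float64(-17.7), np.float64(12.8), np.float64(0.0908))
(9.9667, np.float64(339.9), np.int64(27), np.float64(-19.8), np.float64(10.4), np.float64(0.0873))
(10.0167, np.float64(353.0), np.int64(59), np.float64(-4.9), np.float64(4.6), np.float64(0.0896))
(10.0667, np.float64(355.0), np.int64(81), np.float64(-6.6), np.float64(6.3), np.float64(0.09))
(10.1167, np.float64(357.7), np.int64(113), np.float64(-10.8), np.float64(9.6), np.float64(0.0895))
(10.1667, np.float64(0.1), np.int64(140), np.float64(-11.7), np.float64(11.7), np.float64(0.0891))
(10.2167, np.float64(2.5), np.int64(170), np.float64(-15.5), np.float64(14.4), np.float64(0.089))
(10.2667, np.float64(4.8), np.int64(199), np.float64(-16.6), np.float64(16.4), np.float64(0.0888))
(10.3167, np.float64(7.3), np.int64(228), np.float64(-19.1), np.float64(19.1), np.float64(0.0883))
(10.3667, np.float64(11.8), np.int64(232), np.float64(-19.2), np.float64(19.1), np.float64(0.0881))
(10.4167, np.float64(16.3), np.int64(235), np.float64(-18.9), np.float64(19.0), np.float64(0.0881))
(10.4667, np.float64(21.2), np.int64(237), np.float64(-19.8), np.float64(18.7), np.float64(0.0882))
(10.5167, np.float64(25.5), np.int64(234), np.float64(-19.1), np.float64(18.2), np.float64(0.0883))
10.5667 [ 0.54711697 -0.05310339  0.25499649] [-0.70515078 -0.41354709  0.80724673]
```

Emit:
send_rows(
  steps=[
    [[0,0,0,0,0,0,1],[0,0,0,0,0,0,1],[0,0,0,0,0,0,1],[0,0,0,0,0,0,1],[0,0,0.015,0,0,0,1],[0,0,0.018,0,0,0,1],[0,0,0.018,0,0,0,1]],
  ],
)

```text
t: 11.15
ee_pos: [0.5519, -0.0508, 0.2482]
orientation: [0.985, 0.174, 0.008, 0.001]
wrist_force: [-4.6, 4.2, 43.1]
grip_width: -0.0
gripper_force: 21.5
```

```bash
python3 - <<'E'
from h import *
for i in range(4):
    s=r.read_state();print(s['t'],s['ee_pos'],s['wrist_force']); print(blue('top','end%d'%i))
E
```

```text
11.15 [ 0.55189167 -0.05077881  0.24816384] [-4.60043481  4.16697012 43.13742074]
(11.15, np.float64(70.6), np.int64(224), np.float64(-18.9), np.float64(17.8), np.float64(0.0879))
11.2 [ 0.55173536 -0.05088444  0.24819003] [-3.02117492  4.70456504 41.95754626]
(11.2, np.float64(70.5), np.int64(225), np.float64(-18.8), np.float64(17.9), np.float64(0.0879))
11.25 [ 0.5516513  -0.05091106  0.24820224] [-3.30558579  4.53084971 40.78240356]
(11.25, np.float64(70.4), np.int64(223), np.float64(-18.7), np.float64(18.0), np.float64(0.088))
11.3 [ 0.55162136 -0.05093688  0.24819051] [-3.5155932   4.0836017  41.00288665]
(11.3, np.float64(70.5), np.int64(224), np.float64(-18.8), np.float64(17.9), np.float64(0.088))
```

```bash
python3 -c "
import cv2
a=cv2.imread('pics/end3.png')[150:290,150:350]; cv2.imwrite('pics/endc.png',cv2.resize(a,None,fx=4,fy=4,interpolation=2))"
```

```text
(no output)
```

View pics/endc.png

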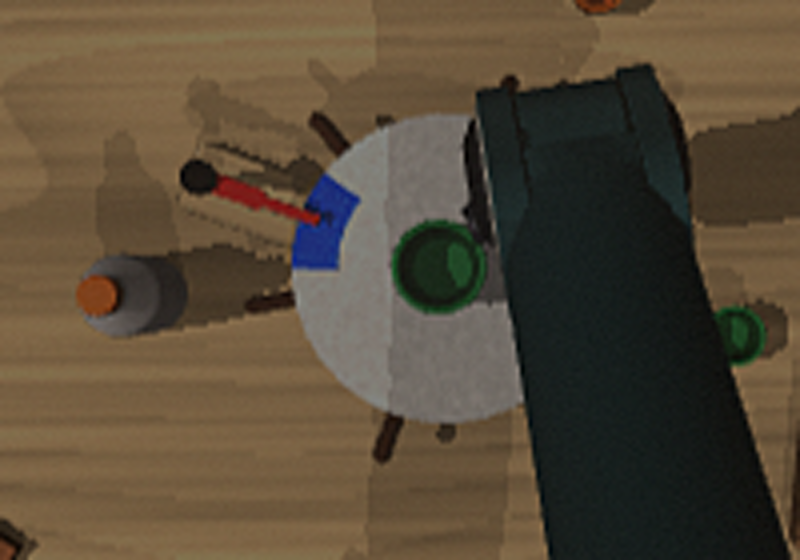

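The patch sits under the pointer at about (318,218) in the crop. The fingertip pushes with 41 N, so I'll ease that off a little while keeping firm contact.

Emit:
send_rows(
  steps=[
    [[0,0,-0.001,0,0,0,1],[0,0,-0.002,0,0,0,1],[0,0,-0.003,0,0,0,1],[0,0,-0.003,0,0,0,1],[0,0,-0.003,0,0,0,1]],
  ],
)

```text
t: 11.77
ee_pos: [0.5505, -0.0519, 0.2483]
orientation: [0.985, 0.173, 0.006, 0.001]
wrist_force: [-0.2, 2.1, 28.2]
grip_width: 0.0001
gripper_force: 14.0
```

```bash
python3 - <<'E'
from h import *
print(blue('top'),blue('top'),blue('top')); s=r.read_state();print(s['t'],s['ee_pos'],s['wrist_force'])
E
```

```text
(11.7667, np.float64(68.8), np.int64(222), np.float64(-18.6), np.float64(18.1), np.float64(0.088)) (11.8167, np.float64(68.9), np.int64(222), np.float64(-18.6), np.float64(18.0), np.float64(0.088)) (11.8667, np.float64(68.9), np.int64(222), np.float64(-18.7), np.float64(18.0), np.float64(0.088))
11.9167 [ 0.5505963  -0.05183516  0.24831746] [ 0.13438595  2.72921561 27.6809607 ]
```

The deck is steady at 68.9°, and the pointer is at about 69°, held with 28 N. I'm handing it in.

```bash
python3 -c "
from workcell import r
print(r.sign_off())"
```

```text
the job is handed in; nothing more can be done
None
```

The turntable was flicked anticlockwise to about 2 rad/s, coasted untouched through two passes, and was braked on the third with the blue patch under the pointer, then handed in at 11.9 s with the fingertip still holding the deck; while I eased the push from about 43 N to 28 N the deck turned back (clockwise) about 1.6°, with the pointer staying over the patch.

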